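# Stand the tipped squeeze bottle back in its row

### The arm

A 6-joint arm with a two-finger parallel gripper is mounted at the origin on a cart in front of the work surface, level with it; the furniture and walls round the work are solid. World frame = base frame: x ahead of the robot, y to its left, z up, the work surface at z = 0. Lengths are in m, angles in rad, forces in N, time in s.
With the tool pointing down it reaches from about 0.4 to 0.825 m from the base axis. Payload 7 kg.
Tool frame: the origin (TCP) lies midway between the tips of the shut fingers; the grasp point (between the pads) lies 19 mm behind it; z points along the fingers, y is the line along which they close (so a half turn about z gives the same grasp; the last joint's range is limited). The gripper opens to 88 mm and grips with 3 to 60 N. Pads are 19 mm wide; open, the fingers measure 130 mm over their backs; the gripper's body (78 mm by 193 mm) begins 47 mm behind the grasp point.
Start: joints at [1.582, 0.359, 0.012, 0, -1.224, -0.288], TCP at [0.184, 0.649, 0.227] pointing down, gripper open.
Joint ranges: [-3.07, 3.07], [-1.43, 2.12], [-1.02, 1.25], [-3.03, 1.67], [-3.05, -0], [-3.03, 3.03]. Speed limits (rad/s): [2.39, 2.39, 3.01, 3.14, 3.14, 3.14].

### API

Orientations are given as [roll, pitch, yaw] about the fixed x, y, z axes, in that order (R = Rz(yaw) Ry(pitch) Rx(roll)).
In Python, from station import monitor, viewer, arm gives the robot as it stands.
- The arm moves only by the tool move_arm, never from a script. Its argument "deltas" is a list that holds one entry, the list of rows, each a list of 7 numbers: the turn, a rotation vector about the tool's x, y, z in degrees, then the shift along the tool's x, y, z in m, then the finger opening in m, from 0 to 0.0876. A call has 1 to 12 rows; each row is the pose to reach, as a shift and turn from the pose commanded when the call began, along the tool's axes at that moment; what a row does not reach only later rows make up. A row lasts 1/12 s, in which the tool goes at most 41.7 mm and 7.16 degrees, less where a joint would pass 70% of its speed; a pose out of reach is approached as far as the arm can. A call with a gripper value outside its range is refused whole. The fingers move at their own pace and stop on an object; "force" is the grip in N (left out, the last holds). Time passes only in rows, so rows that repeat a pose let the fingers close. It gives the time, the measured TCP pose, the force and the opening at its end, in the units of the state.
- monitor.get_state(): the state, without advancing time (a new reading comes with each control period).
- viewer.grab_frame(name): name is "scene" or "top" or "wrist"; returns a dict with "frame" (400x640x3 uint8, blue, green, red), "vfov" (degrees; the focal length in pixels is half the picture's height over the tangent of half this angle, whatever the lens; pixels are square), "cx", "cy" (the principal point, pixels), "xyz" and "orientation" of the camera in the world; the wrist camera has in their place "hand_eye" (4x4, takes a point from camera to tool coordinates, whose origin is the TCP and whose axes are the flange's). Camera axes: x right, y down, z forward; pixel columns grow to the right and rows downward; lengths in m; the calibration is good to about 2 mm. The wrist camera is an equidistant fisheye: a pixel r from the principal point sees the ray r / f radians off the axis. A picture is of the moment at which its call begins: read the wrist's pose just before it. There is no depth.
- arm.job_done(): hands the job in, once; it reports no verdict.
The state is a dict: "t": time; "q": joint angles; "qd": joint speeds; "joint_efforts": joint torques, N m; "eef_pos": TCP position; "ee_rot": TCP orientation; "force": force on the tool from outside, world axes, zero at the start; "moment": the same for the moment, N m; "width": finger opening in m.
Only numpy, scipy, OpenCV 4.12 (cv2) and the standard library are available. Lean on these libraries where they do the work, as an engineer would, in place of code of your own. Each camera call takes 0.05 s, during which the arm holds its last target. There are 200 camera calls.

### The job

The white squeeze bottle in the bottle tray has fallen over between the jar and the small amber bottle. Stand it upright again on the tray's middle disc, and leave the jar and the amber bottle standing where they are.

Things in the scene. Friction and masses are not known exactly. Their poses are not given: they have to be found in the camera images.
- squeeze_mid (a point): White round squeeze bottle lying across the tray, nozzle to the left: body 47 mm in diameter, 69 mm tall, then neck and thin nozzle, 108 mm in all; 0.07-0.14 kg. Point: on its axis, 34 mm from its flat foot, 23 mm above the bench; grip it here. z: from foot to nozzle (up when it stands); the nozzle lies about 11 degrees low. Let go on its foot with a 10 degree lean, it rights itself.
- tray_middle (a point): Pale brushed-aluminium bottle tray fixed on the bench, 390 x 150 mm, long axis roughly straight away from the robot; its floor is 3 mm above the bench, its lip 8 mm above the bench. Three flat dark rubber discs (80 mm diameter, flush with the floor) lie in a row along it, 125 mm apart. The point is the centre of the middle disc, at floor level; x along the tray away from the robot, z up.
- jar_mid (a point): Low round jar with a black screw lid, 52 mm in diameter, 33 mm tall, standing on one end disc of the tray (nearest or farthest). The point is at its centre, half-way up; z up.
- amber_mid (a point): Small amber bottle with a white cap, 25 mm in diameter, 54 mm tall, standing on the other end disc of the tray. The point is at its centre, half-way up; z up.
There are look-alikes about, which are no part of the job. What is meant by the part that bears jar_mid is not pink or turquoise, and is the larger of those in its own colour.

How it is judged:
By the outcome, as a careful person would: the job done as asked, in the order asked, and still so for the second after the job is handed in, with the robot touching nothing.
It also fails if it takes over 38 s, if anything falls off the work surface, if the arm or the gripper's body presses on something with over 40 N, if the wrist force passes 120 N, or if a joint passes its speed limit or range.

## Working session

There is one attempt and no reset: what is moved stays moved. The work goes in short steps, Python scripts to look and compute and a tool call to move; the robot and the scene stay as the last step left them, time stands still between calls to the robot, and variables do not carry over. Pictures are saved under pics/ and viewed, on a budget of 10 in all, crops included, one or two more only if the job needs it, and the job is handed in when it is done.

Besides the shell and the picture viewer there is one more tool, called after "Request:" by a JSON object that holds its "op" and its "data", one argument or row to a line. move_arm: Moves the arm, as the interface text tells. Its arguments: {"type":"object","properties":{"deltas":{"type":"array","items":{"type":"array","items":{"type":"array","items":{"type":"number"}}}},"force":{"type":"number"}},"required":["deltas"]}

```bash
mkdir -p pics
cat > h.py <<'E'
import numpy as np, cv2
from scipy.spatial.transform import Rotation as R
from station import monitor, viewer, arm
def grab(n,save=None):
    s=monitor.get_state(); g=viewer.grab_frame(n)
    g['s']=s
    if save: cv2.imwrite('pics/'+save,g['frame'])
    return g
E
python3 - <<'E'
from h import *
for n in('scene','top'):
    g=grab(n,n+'1.png'); print(n,g['vfov'],g['cx'],g['cy'],g['xyz'],g['orientation'])
g=grab('wrist','wrist1.png');print(g['vfov'],g['cx'],g['cy'],g['hand_eye']);print(g['s'])
a=[cv2.imread(f'pics/{n}1.png') for n in('scene','top')]
cv2.imwrite('pics/a.png',cv2.resize(np.vstack(a),(480*1,600)))
E
```

```text
scene 43.74509379050051 321.32766682973096 204.7107932212257 [ 0.09684258 -0.33447475  0.70885587] [-2.42574959  0.00946178 -0.93238111]
top 47.43068106793427 323.36810383279516 199.62231683048412 [0.45813224 0.00325623 0.89218554] [-3.05803898  0.01136873 -1.54446733]
65.70646984690485 317.84379267464 201.38073874054604 [[ 1.74023709e-04 -9.49735675e-01 -3.13052899e-01  8.41462273e-02]
 [ 9.99999980e-01  1.34472081e-04  1.47932740e-04  1.14935927e-03]
 [-9.84001264e-05 -3.13052919e-01  9.49735679e-01 -1.57568000e-01]
 [ 0.00000000e+00  0.00000000e+00  0.00000000e+00  1.00000000e+00]]
{'t': 0.1, 'q': array([ 1.58211915e+00,  3.59331353e-01,  1.11704947e-02, -3.19778545e-04,
       -1.22411568e+00, -2.88133121e-01]), 'qd': array([ 0.00080142, -0.00335227,  0.00160456,  0.00025515, -0.00028153,
        0.00117493]), 'joint_efforts': array([-3.17906008e-03, -5.84162199e+01,  2.93750596e+01,  7.01564491e+00,
        1.01084015e-02, -4.01283819e-05]), 'eef_pos': array([0.18435106, 0.6488849 , 0.22571266]), 'ee_rot': array([ 3.14008803e+00, -1.32424215e-04, -2.76919079e-01]), 'force': array([-0.28849176, -0.5216261 , -0.3103834 ]), 'moment': array([-0.01855627, -0.03046702,  0.02872256]), 'width': 0.08769670532402139}
```

View pics/top1.png

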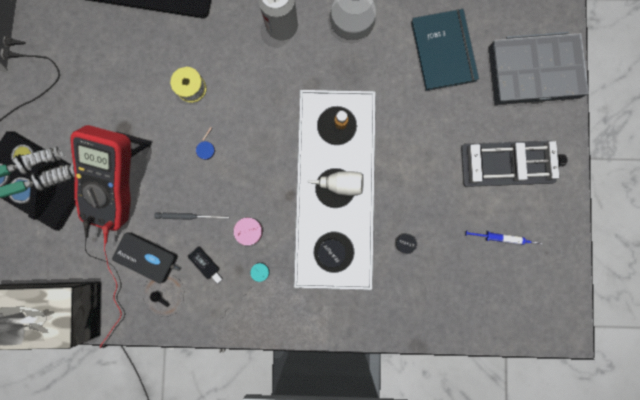

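View pics/scene1.png

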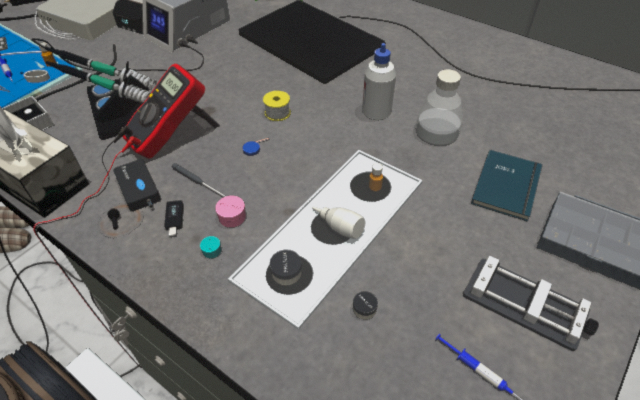

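```bash
cat >> h.py <<'E'
def ray(g,uv):
    uv=np.atleast_2d(uv).astype(float); f=200/np.tan(np.radians(g['vfov'])/2)
    d=(uv-[g['cx'],g['cy']])
    if 'xyz' in g and g['xyz'] is not None:
        return np.array(g['xyz']), np.c_[d/f,np.ones(len(d))]@R.from_euler('xyz',g['orientation']).as_matrix().T
    r=np.linalg.norm(d,axis=1)+1e-9; th=r/f
    c=np.c_[d/r[:,None]*np.sin(th)[:,None],np.cos(th)]
    H=np.array(g['hand_eye']); Rt=R.from_euler('xyz',g['s']['ee_rot']).as_matrix()
    return Rt@H[:3,3]+g['s']['eef_pos'], c@(Rt@H[:3,:3]).T
def plane(g,uv,z):
    o,d=ray(g,uv); return o+d*((z-o[2])/d[:,2])[:,None]
def cnt(m,amin=30):
    return [c for c in cv2.findContours(m.astype(np.uint8),cv2.RETR_EXTERNAL,cv2.CHAIN_APPROX_NONE)[0] if cv2.contourArea(c)>amin]
E
python3 - <<'E'
from h import *
g=grab('top'); f=g['frame']; hsv=cv2.cvtColor(f,cv2.COLOR_BGR2HSV)
w=np.zeros(f.shape[:2],bool); w[75:305,285:390]=1
m=(f.min(2)>150)&w
c=max(cnt(m),key=cv2.contourArea)
P=plane(g,c[:,0],0.006)[:,:2]
r=cv2.minAreaRect((P*1000).astype(np.float32)); print('tray',r, r[0])
dark=(f.max(2)<75)
for c in cnt(dark&w,200):
    print('disc',cv2.boundingRect(c),cv2.contourArea(c),plane(g,cv2.minEnclosingCircle(c)[0],0.003), cv2.minEnclosingCircle(c)[1])
for x,y in((345,184),(355,184),(310,183),(325,150),(370,184),(368,150)): print((x,y),f[y,x],hsv[y,x])
b=f[160:215,295:375]; 
cv2.imwrite('pics/crop1.png',np.hstack([cv2.resize(f[95:285,290:380],None,fx=3.1,fy=3.1,interpolation=cv2.INTER_CUBIC),cv2.resize(f[200:290,230:430],None,fx=2.5,fy=2.5,interpolation=cv2.INTER_CUBIC)[:225].repeat(1,0) if 0 else cv2.copyMakeBorder(cv2.resize(f[200:290,230:430],None,fx=2.5,fy=2.5,interpolation=cv2.INTER_CUBIC),0,589-225,0,0,cv2.BORDER_CONSTANT)]))
E
```

```text
tray ((556.7359619140625, -7.050254821777344), (392.3011779785156, 152.33056640625), 0.012756852433085442) (556.7359619140625, -7.050254821777344)
disc (315, 233, 38, 39) 1126.0 [[ 0.43109429 -0.00688347  0.003     ]] 19.465593338012695
disc (316, 185, 37, 22) 389.0 [[ 0.5498182  -0.00509109  0.003     ]] 18.681640625
disc (318, 107, 38, 37) 1055.0 [[ 0.68168924 -0.00684241  0.003     ]] 18.927593231201172
(345, 184) [224 222 220] [105   5 224]
(355, 184) [223 222 221] [105   2 223]
(310, 183) [209 207 206] [110   4 209]
(325, 150) [223 220 218] [108   6 223]
(370, 184) [211 207 205] [110   7 211]
(368, 150) [222 220 220] [120   2 222]
```

View pics/crop1.png

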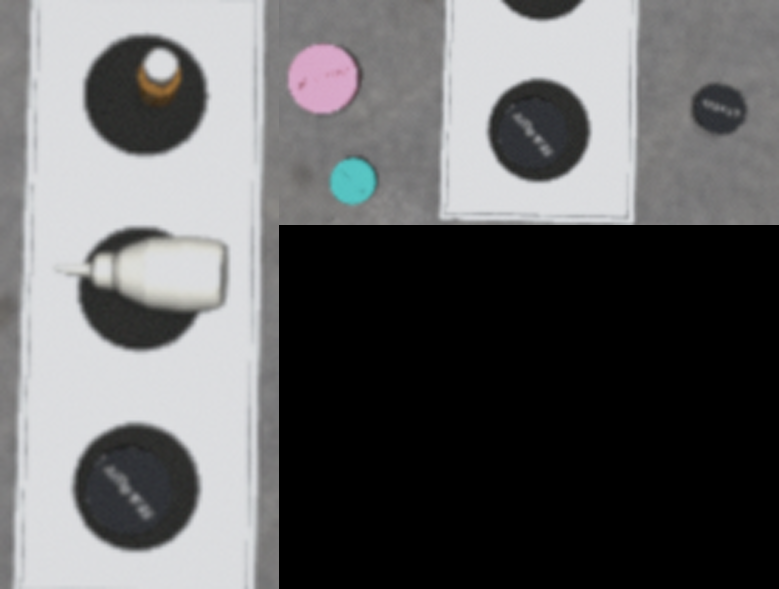

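Black candidates: the large one on the near disc, top (333,252), and a small one off the tray at (405,243). Pink (247,232) and turquoise (260,272) are excluded. The crop confirms the large black jar on the near disc is the one meant. The bottle lies over the middle disc, with its foot near (363,183) and its nozzle tip near (308,182). The tray centre is (0.5565, -0.007).

First I'll move above the tray, keeping the yaw, and see how joint 6 behaves.

Request:
{"op": "move_arm", "data": {
  "deltas": [
    [[0, 0, 0, 0.13, 0.13, -0.03, 0.0876], [0, 0, 0, 0.537, 0.529, -0.03, 0.0876], [0, 0, 0, 0.537, 0.529, -0.03, 0.0876], [0, 0, 0, 0.537, 0.529, -0.03, 0.0876], [0, 0, 0, 0.537, 0.529, -0.03, 0.0876], [0, 0, 0, 0.537, 0.529, -0.03, 0.0876], [0, 0, 0, 0.537, 0.529, -0.03, 0.0876], [0, 0, 0, 0.537, 0.529, -0.03, 0.0876], [0, 0, 0, 0.537, 0.529, -0.03, 0.0876], [0, 0, 0, 0.537, 0.529, -0.03, 0.0876], [0, 0, 0, 0.537, 0.529, -0.03, 0.0876], [0, 0, 0, 0.537, 0.529, -0.03, 0.0876]]
  ]
}}

```text
t: 1.2
eef_pos: [0.4311, 0.2131, 0.2487]
ee_rot: [-3.141, -0.0, -0.276]
force: [1.7, 0.4, 0.6]
width: 0.0879
```

Request:
{"op": "move_arm", "data": {
  "deltas": [
    [[0, 0, 0, 0.172, 0.17, 0, 0.0876], [0, 0, 0, 0.172, 0.17, 0, 0.0876], [0, 0, 0, 0.172, 0.17, 0, 0.0876], [0, 0, 0, 0.172, 0.17, 0, 0.0876], [0, 0, 0, 0.172, 0.17, 0, 0.0876], [0, 0, 0, 0.172, 0.17, 0, 0.0876], [0, 0, 0, 0.172, 0.17, 0, 0.0876], [0, 0, 0, 0.172, 0.17, 0, 0.0876]]
  ]
}}

```text
t: 1.87
eef_pos: [0.55, 0.0027, 0.2475]
ee_rot: [3.141, 0.001, -0.281]
force: [-0.5, 1.0, -0.5]
width: 0.0881
```

Run:
```python
from h import *
g=grab('wrist','w2.png'); s=g['s']; print(s['q'],s['eef_pos'],s['ee_rot'],s['t'])
cv2.imwrite('pics/w2b.png',cv2.resize(g['frame'],(800,500)))
```

```text
[ 3.61081263e-01  1.40454571e-01 -2.32407674e-01 -1.47454928e-04
 -1.19924027e+00  9.29222258e-01] [0.54996375 0.00272195 0.24752734] [ 3.14092097e+00  1.12864662e-03 -2.80546811e-01] 1.8667
```

View pics/w2b.png

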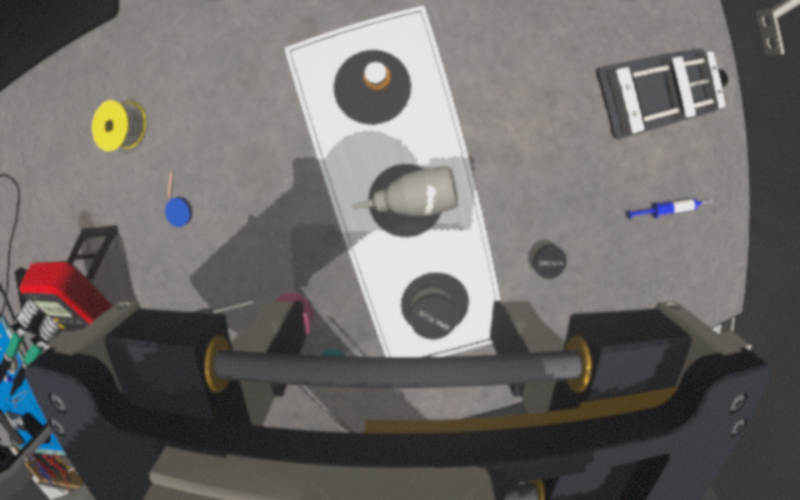

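The wrist view shows the bottle at (425,190) between amber (375,80) and jar (433,305). Joint 6 satisfies q6 = yaw − q1 + π/2. So if I stand the bottle up with the tool pointing +y and the camera on top, joint 6 goes out of range. Plan:
1. Grip with tool x along the nozzle, tool tilted about 30°.
2. Lift and swivel the bottle half a turn.
3. Tilt so the tool points −y, camera up, and set it down.

Next I'll compute the pre-grasp.

```bash
cat >> h.py <<'E'
def pose(T,yaw=90):
    """tool down with tool x at yaw, then tilted T deg about tool y"""
    return R.from_euler('z',yaw,degrees=True)*R.from_euler('x',180,degrees=True)*R.from_euler('y',T,degrees=True)
def cmd(p,rot,s=None):
    s=s or monitor.get_state(); R0=R.from_euler('xyz',s['ee_rot'])
    print('turn',np.round((R0.inv()*rot).as_rotvec(degrees=True),1),'shift',np.round(R0.inv().apply(np.array(p)-s['eef_pos']),4))
E
python3 - <<'E'
from h import *
g=grab('top') ; g0=dict(g)
for uv in((344.8,183.1),(362.9,183.1),(308,181.5),(327,182.3)): print(uv,plane(g,uv,.026))
for T in(30,-30): print(T,pose(T).as_matrix().round(2).tolist())
G=np.array([.559,-.038,.03])
for T in(30,-30):
    d=pose(T).as_matrix()[:,2]; print(T,d); cmd(G+d*(.019-.14),pose(T))
E
```

```text
(344.8, 183.1) [[ 0.56316049 -0.02516625  0.026     ]]
(362.9, 183.1) [[ 0.56402435 -0.05976857  0.026     ]]
(308, 181.5) [[0.56448684 0.0453725  0.026     ]]
(327, 182.3) [[0.56385191 0.00893283 0.026     ]]
30 [[0.0, 1.0, 0.0], [0.87, -0.0, 0.5], [0.5, 0.0, -0.87]]
-30 [[0.0, 1.0, 0.0], [0.87, -0.0, -0.5], [-0.5, 0.0, -0.87]]
30 [ 2.22044605e-16  5.00000000e-01 -8.66025404e-01]
turn [  27.6   20.9 -103.2] shift [0.0375 0.0965 0.1132]
-30 [ 8.32667268e-17 -5.00000000e-01 -8.66025404e-01]
turn [ -27.7  -20.8 -103.1] shift [ 0.0044 -0.0199  0.1132]
```

Run:
```python
from h import *
G=np.array([.5635,-.027,.03]); r=pose(-30)
cmd(G+r.as_matrix()[:,2]*(.019-.14),r)
```

```text
turn [ -27.7  -20.8 -103.1] shift [ 0.0057 -0.0317  0.1132]
```

Request:
{"op": "move_arm", "data": {
  "deltas": [
    [[-27.7, -20.8, -103.1, 0.0057, -0.0317, 0.06, 0.0876], [-27.7, -20.8, -103.1, 0.0057, -0.0317, 0.06, 0.0876], [-27.7, -20.8, -103.1, 0.0057, -0.0317, 0.06, 0.0876], [-27.7, -20.8, -103.1, 0.0057, -0.0317, 0.06, 0.0876], [-27.7, -20.8, -103.1, 0.0057, -0.0317, 0.06, 0.0876], [-27.7, -20.8, -103.1, 0.0057, -0.0317, 0.06, 0.0876], [-27.7, -20.8, -103.1, 0.0057, -0.0317, 0.06, 0.0876], [-27.7, -20.8, -103.1, 0.0057, -0.0317, 0.06, 0.0876], [-27.7, -20.8, -103.1, 0.0057, -0.0317, 0.06, 0.0876], [-27.7, -20.8, -103.1, 0.0057, -0.0317, 0.06, 0.0876], [-27.7, -20.8, -103.1, 0.0057, -0.0317, 0.113, 0.0876], [-27.7, -20.8, -103.1, 0.0057, -0.0317, 0.113, 0.0876]]
  ]
}}

```text
t: 2.97
eef_pos: [0.5622, 0.0349, 0.1323]
ee_rot: [3.051, 0.43, 1.159]
force: [-2.0, -1.0, -1.4]
width: 0.0875
```

Run:
```python
from h import *
G=np.array([.5635,-.027,.03]); r=pose(-30)
s=monitor.get_state(); print(s['q'],s['eef_pos'],s['ee_rot'])
cmd(G+r.as_matrix()[:,2]*(.019-.14),r,s)
```

```text
[ 0.60851632  0.38211319 -0.39981485  0.3304426  -1.13709551  1.94794868] [0.56216531 0.03489985 0.13231155] [3.05076932 0.43017819 1.15858157]
turn [ -5.7  -4.3 -21.2] shift [-0.0017  0.002  -0.0018]
```

Request:
{"op": "move_arm", "data": {
  "deltas": [
    [[-5.7, -4.3, -21.2, -0.001, 0, 0, 0.0876], [-5.7, -4.3, -21.2, -0.001, 0, 0, 0.0876], [-5.7, -4.3, -21.2, -0.001, 0, 0, 0.0876], [-5.7, -4.3, -21.2, -0.001, 0, 0, 0.0876], [-5.7, -4.3, -21.2, -0.001, 0, 0, 0.0876], [-5.7, -4.3, -21.2, -0.001, 0, 0, 0.0876]]
  ]
}}

```text
t: 3.47
eef_pos: [0.5635, 0.0337, 0.1361]
ee_rot: [3.135, 0.521, 1.558]
force: [0.0, 0.2, -0.3]
width: 0.0879
```

Run:
```python
from h import *
G=np.array([.5635,-.027,.03]); r=pose(-30)
w=grab('wrist','w3.png'); s=w['s']; print(s['q'],s['eef_pos'],s['ee_rot'],s['t'])
cmd(G+r.as_matrix()[:,2]*(.019-.14),r,s)
t=grab('scene','s3.png')
a=cv2.resize(w['frame'],(640,400)); b=cv2.imread('pics/scene1.png')[190:257,290:397]
cv2.imwrite('pics/c3.png',np.vstack([a,cv2.copyMakeBorder(cv2.resize(b,None,fx=2.98,fy=2.98,interpolation=cv2.INTER_CUBIC),0,0,0,640-319,cv2.BORDER_CONSTANT)])[:600])
```

```text
[ 0.66333311  0.36478565 -0.49742482  0.45745788 -1.09400469  2.17503059] [0.56348424 0.03367945 0.13610475] [3.13525594 0.52122737 1.55818073] 3.4667
turn [ 0.  -0.1 -0.6] shift [0.0005 0.     0.0012]
```

View pics/c3.png

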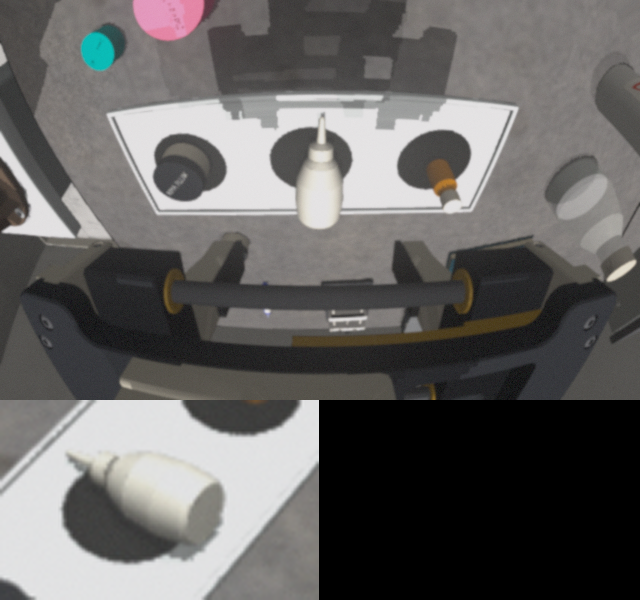

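Run:
```python
from h import *
g=grab('scene'); t=grab('top'); w=dict(grab('wrist'))
for n,c in(('foot',(204,112)),('tip',(68,54)),('neck/body',(110,80)),('foot hi',(221,80)),('foot lo',(187,146))):
    o,d=ray(g,(290+c[0]/2.98,190+c[1]/2.98)); k=(.5637-o[0])/d[0,0]; print('scene',n,(o+d*k)[0].round(4))
for uv in((362.9,183.1),(308,181.5)):
    print('top at z=.006', plane(t,uv,.006),'z=.03',plane(t,uv,.03))
for uv in((319,226),(322,113),(320,162)):
    o,d=ray(w,uv); k=(.5637-o[0]); print('wrist',uv,plane(w,uv,.01).round(4),plane(w,uv,.04).round(4))
```

```text
scene foot [ 0.5637 -0.0604  0.0288]
scene tip [0.5637 0.0397 0.012 ]
scene neck/body [0.5637 0.0075 0.0097]
scene foot hi [ 0.5637 -0.0698  0.0648]
scene foot lo [ 0.5637 -0.0503 -0.0119]
top at z=.006 [[ 0.56646937 -0.06122379  0.006     ]] z=.03 [[ 0.56353534 -0.05947752  0.03      ]]
top at z=.006 [[0.56694254 0.04634495 0.006     ]] z=.03 [[0.5639957  0.04517801 0.03      ]]
wrist (319, 226) [[ 0.5631 -0.1031  0.01  ]] [[ 0.5632 -0.064   0.04  ]]
wrist (322, 113) [[0.5666 0.0485 0.01  ]] [[0.5662 0.067  0.04  ]]
wrist (320, 162) [[ 0.5647 -0.0052  0.01  ]] [[0.5646 0.0206 0.04  ]]
```

The bottle is triangulated: foot (0.564, -0.060, 0.029), tip (0.564, 0.043, 0.012). That is about 9.5° low, and the grip point comes out at z = 0.0235, which matches the description. The fingers are lined up on the bottle. Approaching now.

Request:
{"op": "move_arm", "data": {
  "deltas": [
    [[0, 0, -0.6, 0.0044, 0, 0.04, 0.0876], [0, 0, -0.6, 0.0044, 0, 0.075, 0.0876], [0, 0, -0.6, 0.0044, 0, 0.1, 0.0876], [0, 0, -0.6, 0.0044, 0, 0.12, 0.0876], [0, 0, -0.6, 0.0044, 0, 0.133, 0.0876], [0, 0, -0.6, 0.0044, 0, 0.1425, 0.0876], [0, 0, -0.6, 0.0044, 0, 0.1425, 0.0876], [0, 0, -0.6, 0.0044, 0, 0.1425, 0.0876]]
  ],
  "force": 12
}}

```text
t: 4.38
eef_pos: [0.5637, -0.035, 0.0101]
ee_rot: [-3.14, 0.523, 1.572]
force: [0.5, 1.0, -0.3]
width: 0.0877
```

Run:
```python
from h import *
s=monitor.get_state(); print(s['q'],s['eef_pos'],s['ee_rot'],s['force'],s['t'])
cmd([.5637,-.034,.010],pose(-30),s)
```

```text
[ 0.52675662  0.49776608 -0.70464756  0.66750108 -0.77058738  2.03673546] [ 0.56370043 -0.0349935   0.0101333 ] [-3.1397181   0.52291866  1.57245144] [ 0.46813724  1.01252393 -0.31526816] 4.3833
turn [-0.1 -0.   0.1] shift [ 0.0009  0.     -0.0004]
```

Now close the fingers. Bottle weight is about 1.4 N, so 12 N is enough without squeezing hard.

Request:
{"op": "move_arm", "data": {
  "deltas": [
    [[0, 0, 0, 0, 0, 0, 0.04], [0, 0, 0, 0, 0, 0, 0.04], [0, 0, 0, 0, 0, 0, 0.04], [0, 0, 0, 0, 0, 0, 0.04], [0, 0, 0, 0, 0, 0, 0.04], [0, 0, 0, 0, 0, 0, 0.04], [0, 0, 0, 0, 0, 0, 0.04], [0, 0, 0, 0, 0, 0, 0.04], [0, 0, 0, 0, 0, 0, 0.04], [0, 0, 0, 0, 0, 0, 0.04]]
  ],
  "force": 15
}}

```text
t: 5.22
eef_pos: [0.5637, -0.0346, 0.0101]
ee_rot: [-3.14, 0.523, 1.573]
force: [0.2, 0.6, 1.2]
width: 0.0453
```

Request:
{"op": "move_arm", "data": {
  "deltas": [
    [[0, 0, 0, -0.01, 0, -0.0173, 0.04], [0, 0, 0, -0.025, 0, -0.0433, 0.04], [0, 0, 0, -0.04, 0, -0.07, 0.04], [0, 0, 0, -0.06, 0, -0.104, 0.04], [0, 5, 0, -0.08, 0, -0.1386, 0.04], [0, 11, 0, -0.08, 0, -0.1386, 0.04], [0, 17, 0, -0.08, 0, -0.1386, 0.04], [0, 23, 0, -0.08, 0, -0.1386, 0.04], [0, 28, 0, -0.08, 0, -0.1386, 0.04], [0, 30, 0, -0.08, 0, -0.1386, 0.04], [0, 30, 0, -0.08, 0, -0.1386, 0.04]]
  ]
}}

```text
t: 6.13
eef_pos: [0.5637, -0.0361, 0.1704]
ee_rot: [-3.141, -0.004, 1.569]
force: [0.2, -0.8, -0.7]
width: 0.0448
```

Run:
```python
from h import *
s=monitor.get_state(); print(s['q'],s['eef_pos'],s['ee_rot'],s['force'],s['moment'],s['width'],s['t'])
```

```text
[ 0.27956959  0.22343483 -0.31123478 -0.00469813 -1.03587726  2.86262092] [ 0.56369279 -0.03612602  0.17040173] [-3.14071465 -0.00395352  1.56899797] [ 0.17789035 -0.7965256  -0.72460377] [-0.1616566  -0.16909017 -0.02488238] 0.044759989787064164 6.1333
```

Request:
{"op": "move_arm", "data": {
  "deltas": [
    [[0, 0, 4, 0, 0, 0, 0.04], [0, 0, 10, 0, 0, 0, 0.04], [0, 0, 17, 0, 0, 0, 0.04], [0, 0, 24, 0, 0, 0, 0.04], [0, 0, 31, 0, 0, 0, 0.04], [0, 0, 38, 0, 0, 0, 0.04], [0, 0, 45, 0, 0, 0, 0.04], [0, 0, 52, 0, 0, 0, 0.04], [0, 0, 59, 0, 0, 0, 0.04], [0, 0, 66, 0, 0, 0, 0.04], [0, 0, 73, 0, 0, 0, 0.04], [0, 0, 80, 0, 0, 0, 0.04]]
  ]
}}

```text
t: 7.13
eef_pos: [0.563, -0.0346, 0.1692]
ee_rot: [-3.142, 0.004, 0.17]
force: [-0.1, -0.7, -0.7]
width: 0.0449
```

Request:
{"op": "move_arm", "data": {
  "deltas": [
    [[0, 0, 7, 0, 0, 0, 0.04], [0, 0, 14, 0, 0, 0, 0.04], [0, 0, 21, 0, 0, 0, 0.04], [0, 0, 28, 0, 0, 0, 0.04], [0, 0, 35, 0, 0, 0, 0.04], [0, 0, 42, 0, 0, 0, 0.04], [0, 0, 49, 0, 0, 0, 0.04], [0, 0, 56, 0, 0, 0, 0.04], [0, 0, 63, 0, 0, 0, 0.04], [0, 0, 70, 0, 0, 0, 0.04], [0, 0, 77, 0, 0, 0, 0.04], [0, 0, 84, 0, 0, 0, 0.04]]
  ]
}}

```text
t: 8.13
eef_pos: [0.563, -0.0346, 0.1692]
ee_rot: [3.138, 0.0, -1.296]
force: [-0.0, 0.3, -0.5]
width: 0.0448
```

Run:
```python
from h import *
s=monitor.get_state(); print(s['q'],s['eef_pos'],s['ee_rot'],s['width'],s['t'])
r=pose(55,-90); print(r.as_matrix().round(2).tolist())
cmd(np.array([.5565,.0,.17])+r.as_matrix()[:,2]*.019,r,s)
cmd([.5565,-.007,.17],pose(0,-90),s)
```

```text
[ 2.85207221e-01  2.24628206e-01 -3.14352961e-01 -5.13887317e-04
 -1.03532933e+00 -9.80671822e-03] [ 0.56298677 -0.03463203  0.16921458] [ 3.13807427e+00  4.06550942e-04 -1.29565952e+00] 0.044808027791272916 8.1333
[[0.0, -1.0, -0.0], [-0.57, 0.0, -0.82], [0.82, 0.0, -0.57]]
turn [-7.4 54.6 14.6] shift [-0.0201  0.001   0.0101]
turn [ 0.2 -0.  15.8] shift [-0.0284 -0.0013 -0.0008]
```

Run:
```python
from h import *
r=pose(62,-90); cmd(np.array([.5565,-.007,.15])+r.as_matrix()[:,2]*.019,r)
```

```text
turn [-8.3 61.6 14.3] shift [-0.0122  0.0032  0.0282]
```

Request:
{"op": "move_arm", "data": {
  "deltas": [
    [[-0.8, 5.8, 1.4, -0.012, 0.003, 0.005, 0.04], [-1.6, 11.6, 2.7, -0.012, 0.003, 0.01, 0.04], [-2.6, 18.5, 4.3, -0.012, 0.003, 0.015, 0.04], [-3.4, 25, 5.8, -0.012, 0.003, 0.02, 0.04], [-4.2, 31.4, 7.3, -0.012, 0.003, 0.025, 0.04], [-5.1, 38, 8.8, -0.012, 0.003, 0.028, 0.04], [-6, 44.4, 10.3, -0.012, 0.003, 0.028, 0.04], [-6.8, 51, 11.8, -0.012, 0.003, 0.028, 0.04], [-7.7, 57, 13.2, -0.012, 0.003, 0.028, 0.04], [-8.3, 61.6, 14.3, -0.012, 0.003, 0.028, 0.04], [-8.3, 61.6, 14.3, -0.012, 0.003, 0.028, 0.04], [-8.3, 61.6, 14.3, -0.012, 0.003, 0.028, 0.04]]
  ]
}}

```text
t: 9.13
eef_pos: [0.5573, -0.0233, 0.1403]
ee_rot: [3.141, -1.082, -1.561]
force: [-0.5, -0.4, -0.6]
width: 0.0452
```

Run:
```python
from h import *
s=monitor.get_state(); print(s['q'],s['eef_pos'],s['ee_rot'],s['force'],s['width'],s['t'])
r=pose(62,-90); cmd(np.array([.5565,-.007,.15])+r.as_matrix()[:,2]*.019,r,s)
a=grab('scene','s4.png')['frame']; b=grab('wrist','w4.png')['frame']
cv2.imwrite('pics/c4.png',np.vstack([cv2.resize(a[60:260,230:560],(495,300)),cv2.resize(b,(480,300))[:, :495] if 0 else cv2.copyMakeBorder(cv2.resize(b,(480,300)),0,0,0,15,cv2.BORDER_CONSTANT)]))
```

```text
[ 0.73428954  0.57963831 -0.61777493  0.744368   -1.34525875 -1.28663264] [ 0.55731632 -0.02327272  0.14030459] [ 3.14077427 -1.08182305 -1.56132839] [-0.46458602 -0.35403434 -0.64928804] 0.045216464348892815 9.1333
turn [-0.4  0.   0.3] shift [0.0009 0.0008 0.0001]
```

View pics/c4.png

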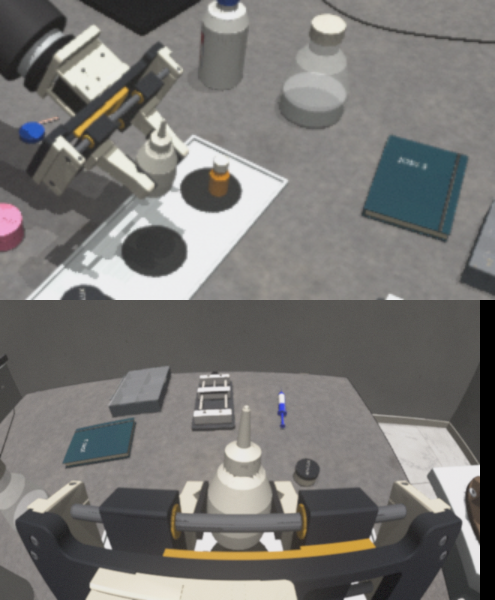

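Run:
```python
from h import *
s=monitor.get_state(); g=grab('scene'); w=grab('wrist')
o1,d1=ray(g,(230+162/1.5,60+122/1.5)); o2,d2=ray(w,(247/.75,107/.75))
A=np.c_[d1[0],-d2[0]]; k=np.linalg.lstsq(A,o2-o1,rcond=None)[0]
p1=o1+d1[0]*k[0];p2=o2+d2[0]*k[1]; print(p1,p2)
d=R.from_euler('xyz',s['ee_rot']).as_matrix()[:,2]; G=s['eef_pos']-.019*d; ax=G+.0035*d; print('axis pt',ax)
v=(p1+p2)/2-ax; print(np.linalg.norm(v),'lean deg',np.degrees(np.arctan2(v[1],v[2])),np.degrees(np.arctan2(v[0],v[2])))
print(s['q'])
```

```text
[ 0.54908155 -0.02349443  0.21935339] [ 0.55168407 -0.02474242  0.22096494]
axis pt [ 0.55732934 -0.01027329  0.14934853]
0.0724850890132464 lean deg -11.063092166928115 -5.602793312373041
[ 0.73269805  0.57528654 -0.61741879  0.74392349 -1.34533933 -1.28604701]
```

The picture shows the bottle held upright, leaning about 11° towards −y with the camera on top, and both neighbours standing. I'll tilt 6° more, trim the sideways lean and lower.

```bash
cat >> h.py <<'E'
def rel(ax,T,xl=3,s=None):
    r=R.from_euler('y',xl,degrees=True)*pose(T,-90); d=r.as_matrix()[:,2]
    cmd(np.array(ax)+.0155*d,r,s)
E
python3 - <<'E'
from h import *
for z in(.15,.07,.05,.042): rel([.5565,-.010,z],68)
E
```

```text
turn [-1.7  6.2 -2.8] shift [ 0.0012  0.0013 -0.0006]
turn [-1.7  6.2 -2.8] shift [-0.0692  0.0017  0.0373]
turn [-1.7  6.2 -2.8] shift [-0.0869  0.0017  0.0468]
turn [-1.7  6.2 -2.8] shift [-0.0939  0.0018  0.0505]
```

Request:
{"op": "move_arm", "data": {
  "deltas": [
    [[-1.7, 6.2, -2.8, 0.0012, 0.0013, 0, 0.04], [-1.7, 6.2, -2.8, -0.023, 0.0015, 0.012, 0.04], [-1.7, 6.2, -2.8, -0.046, 0.0016, 0.025, 0.04], [-1.7, 6.2, -2.8, -0.069, 0.0017, 0.0373, 0.04], [-1.7, 6.2, -2.8, -0.079, 0.0017, 0.0425, 0.04], [-1.7, 6.2, -2.8, -0.087, 0.0017, 0.0468, 0.04], [-1.7, 6.2, -2.8, -0.087, 0.0017, 0.0468, 0.04], [-1.7, 6.2, -2.8, -0.087, 0.0017, 0.0468, 0.04]]
  ]
}}

```text
t: 10.0
eef_pos: [0.5563, -0.0244, 0.0442]
ee_rot: [2.999, -1.185, -1.439]
force: [0.0, -0.1, -1.0]
width: 0.0448
```

Run:
```python
from h import *
s=monitor.get_state(); print(s['q'],s['eef_pos'],s['ee_rot'],s['force'],s['width'],s['t'])
for z in(.05,.046,.042,.039,.037): rel([.5565,-.010,z],68,s=s)
a=grab('scene','s5.png')['frame']; cv2.imwrite('pics/c5.png',cv2.resize(a[130:280,230:430],(800,600),interpolation=cv2.INTER_CUBIC))
```

```text
[ 0.73684241  0.79405967 -0.6125583   0.77280239 -1.3044533  -1.38990413] [ 0.55634202 -0.02444805  0.04417267] [ 2.9991113  -1.1849202  -1.43896822] [ 0.03554852 -0.07851823 -0.95048831] 0.04481751660359315 10.0
turn [ 0.  -0.1  0.1] shift [-0.      0.0001 -0.0001]
turn [ 0.  -0.1  0.1] shift [-0.0037 -0.0001  0.0014]
turn [ 0.  -0.1  0.1] shift [-0.0074 -0.0003  0.0029]
turn [ 0.  -0.1  0.1] shift [-0.0102 -0.0004  0.004 ]
turn [ 0.  -0.1  0.1] shift [-0.0121 -0.0005  0.0048]
```

View pics/c5.png

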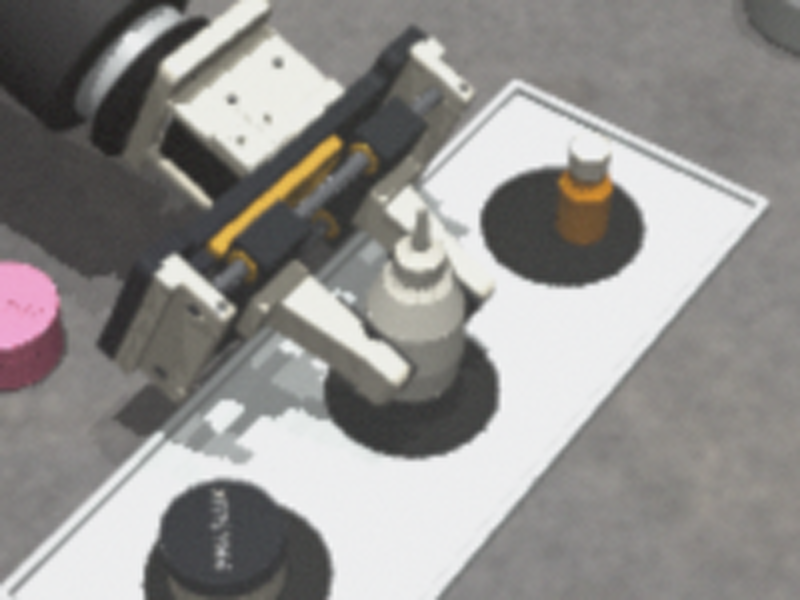

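The bottle is above the middle disc, close to upright; jar and amber are standing and the gripper is clear of them. Lowering gently.

Request:
{"op": "move_arm", "data": {
  "deltas": [
    [[0, 0, 0, -0.0046, 0, 0.0018, 0.04], [0, 0, 0, -0.0074, 0, 0.0029, 0.04], [0, 0, 0, -0.0083, 0, 0.0033, 0.04], [0, 0, 0, -0.0093, 0, 0.0037, 0.04], [0, 0, 0, -0.0093, 0, 0.0037, 0.04]]
  ]
}}

```text
t: 10.47
eef_pos: [0.5554, -0.0244, 0.0332]
ee_rot: [2.996, -1.185, -1.436]
force: [1.2, -0.2, -1.6]
width: 0.0451
```

Request:
{"op": "move_arm", "data": {
  "deltas": [
    [[0, 0, 0, -0.0009, 0, 0.0004, 0.04], [0, 0, 0, -0.0014, 0, 0.0006, 0.04], [0, 0, 0, -0.0014, 0, 0.0006, 0.04]]
  ]
}}

```text
t: 10.72
eef_pos: [0.5554, -0.0245, 0.0317]
ee_rot: [2.996, -1.186, -1.436]
force: [-0.2, 0.4, -0.6]
width: 0.0453
```

Request:
{"op": "move_arm", "data": {
  "deltas": [
    [[0, 0, 0, -0.0009, 0, 0.0004, 0.04], [0, 0, 0, -0.0018, 0, 0.0007, 0.04], [0, 0, 0, -0.0018, 0, 0.0007, 0.04]]
  ]
}}

```text
t: 10.97
eef_pos: [0.5554, -0.0244, 0.0307]
ee_rot: [2.997, -1.187, -1.436]
force: [-1.7, 2.1, 4.6]
width: 0.0449
```

Contact is made (4.6 N upwards). Opening gently.

Request:
{"op": "move_arm", "data": {
  "deltas": [
    [[0, 0, 0, 0, 0, 0, 0.047], [0, 0, 0, 0, 0, 0, 0.05], [0, 0, 0, 0, 0, 0, 0.054], [0, 0, 0, 0, 0, 0, 0.058], [0, 0, 0, 0, 0, 0, 0.065], [0, 0, 0, 0, 0, 0, 0.075], [0, 0, 0, 0, 0, 0, 0.085], [0, 0, 0, 0, 0, 0, 0.0876], [0, 0, 0, 0, 0, 0, 0.0876], [0, 0, 0, 0, 0, 0, 0.0876]]
  ]
}}

```text
t: 11.8
eef_pos: [0.5553, -0.0244, 0.0298]
ee_rot: [2.997, -1.185, -1.436]
force: [-0.3, 0.4, -0.1]
width: 0.0868
```

Run:
```python
from h import *
s=monitor.get_state(); print(s['force'],s['width'],s['t'])
a=grab('scene','s6.png')['frame']; b=grab('wrist','w6.png')['frame']
cv2.imwrite('pics/c6.png',np.hstack([cv2.resize(a[130:280,230:430],(400,300),interpolation=cv2.INTER_CUBIC),b[:300,120:520]]))
```

```text
[-0.34432363  0.40469978 -0.10896925] 0.08680588358966058 11.8
```

View pics/c6.png

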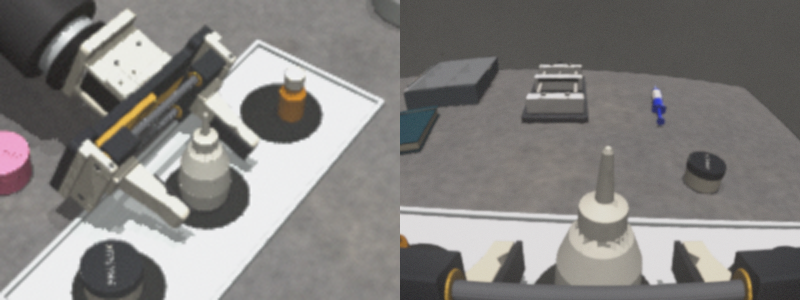

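The bottle stands free and upright on the middle disc, with jar and amber standing. Retreating.

Request:
{"op": "move_arm", "data": {
  "deltas": [
    [[0, 0, 0, 0, 0, -0.015, 0.0876], [0, 0, 0, 0, 0, -0.035, 0.0876], [0, 0, 0, 0, 0, -0.06, 0.0876], [0, 0, 0, 0.01, 0, -0.085, 0.0876], [0, 0, 0, 0.03, 0, -0.1, 0.0876], [0, 0, 0, 0.06, 0, -0.11, 0.0876], [0, 0, 0, 0.1, 0, -0.12, 0.0876], [0, 0, 0, 0.13, 0, -0.12, 0.0876], [0, 0, 0, 0.15, 0, -0.12, 0.0876], [0, 0, 0, 0.15, 0, -0.12, 0.0876]]
  ]
}}

```text
t: 12.73
eef_pos: [0.5657, 0.0311, 0.2173]
ee_rot: [3.009, -1.182, -1.448]
force: [-0.5, -0.1, 0.0]
width: 0.0876
```

Run:
```python
from h import *
s=monitor.get_state(); print(s['eef_pos'],s['force'],s['qd'].round(3),s['t'])
a=grab('scene','s7.png')['frame']; t=grab('top','t7.png'); b=t['frame']
cv2.imwrite('pics/c7.png',np.hstack([cv2.resize(a[130:320,230:430],(400,380)),cv2.resize(b[85:295,255:435],(326,380))]))
old=cv2.imread('pics/top1.png')
print('jar diff',np.abs(b[232:272,314:354].astype(int)-old[232:272,314:354]).mean(),'amber diff',np.abs(b[106:146,318:358].astype(int)-old[106:146,318:358]).mean())
```

```text
[0.56569973 0.03114385 0.21726341] [-0.53312963 -0.14787218  0.01497036] [ 0.013  0.058 -0.014 -0.017  0.046 -0.036] 12.7333
jar diff 7.163958333333333 amber diff 7.919583333333334
```

View pics/c7.png

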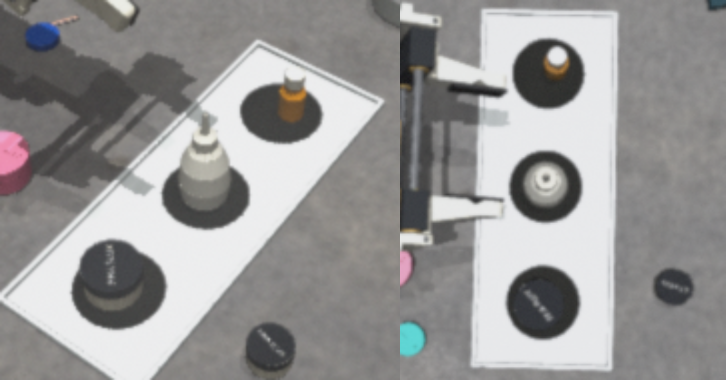

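The bottle stands upright, centred on the middle disc (crop (545,183)). Jar and amber are on their discs and the arm is clear. Handing in.

```bash
python3 -c "
from h import *
print(arm.job_done())"
```

```text
the job is handed in; nothing more can be done
None
```

The squeeze bottle now stands upright on the tray's middle disc, and the jar and amber bottle are still standing on their end discs. I handed the job in at about 12.8 s of the 38 s allowed.

- **How it was done:** I gripped the bottle across its body at 15 N and lifted it about 16 cm. I then swivelled it half a turn, because standing it up directly would have taken joint 6 out of range. After tilting it nearly upright I set it down with about 5 N of contact, released it and backed off.
- **Last checks:** The final scene and top views show the bottle upright near the disc's centre, with the open gripper about 20 cm above the bench and touching nothing.
- **Less certain:**
  - Before the last tilt correction I measured a lean of about 11° towards −y, and about 5.6° sideways, more than the 1–2° I expected. I trimmed both; the second number rests on one rough triangulation.
  - My before-and-after pixel comparison around the jar and amber bottle (mean difference about 7–8 grey levels) was not conclusive, since the arm's shadow and image noise affect it. That they did not move rests on looking at the pictures.

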